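Set the wind-up kitchen timer on its slanted stand

ROBOT

A 6-joint arm with a two-finger parallel gripper is mounted at the origin on a cart in front of the work surface, level with it; the furniture and walls round the work are solid. World frame = base frame: x ahead of the robot, y to its left, z up, the work surface at z = 0. Lengths are in m, angles in rad, forces in N, time in s.
With the tool pointing down it reaches from about 0.275 to 0.85 m from the base axis. Payload 5.2 kg.
Tool frame: the origin (TCP) lies at the very end of the fingers, on their centre line; the grasp point (between the pads) lies 19 mm behind it; z points along the fingers, y is the line along which they close (so a half turn about z gives the same grasp; the last joint's range is limited). The gripper opens to 85 mm and grips with 20 to 120 N. Pads are 22 mm wide; open, the fingers measure 114 mm over their backs; the gripper's body (76 mm by 85 mm) begins 54 mm behind the grasp point. The pads swing forward as they close: fully open they stand 13 mm farther back than shut.
Start: joints at [-1.451, 0.259, 1.535, -0, 1.348, -0.203], TCP at [0.174, -0.522, 0.231] pointing down, gripper open.
Joint ranges: [-3.14, 3.14], [-0.91, 2.08], [0.19, 2.58], [-1.22, 4.36], [0.22, 2.71], [-3.12, 3.12]. Speed limits (rad/s): [2.57, 2.57, 3.14, 3.14, 3.14, 3.14].

INTERFACE

Orientations are given as a rotation vector (axis times angle).
In Python, from bench import manip, eyes gives the robot as it stands. The module is installed in compiled form; this text tells all that it offers.
- The arm moves only by the shell command python3 -m pendant 'ROWS' [FORCE]. ROWS is JSON, a list of rows, each an object with "dp": the shift along the tool's x, y, z as a fraction of full scale, a list of three; "turn": the turn about the tool's z as a fraction of full scale; "fingers": the closure, from 0 (fully open) to 1 (shut). In form: [{"dp": [x, y, z], "turn": turn, "fingers": fingers}, ...]. A call has 1 to 8 rows; each row is the pose to reach, as a shift and turn from the pose commanded when the call began, along the tool's axes at that moment; what a row does not reach only later rows make up. Full scale, the value 1, is 12 cm for a shift and 0.5 rad for a turn. A row lasts 1/8 s, in which the tool goes at most 62.5 mm and 10.7 degrees, less where a joint would pass 70% of its speed; a pose out of reach is approached as far as the arm can. A call with a number of a shift or a turn outside -1 to 1 is refused whole. A call with a gripper value outside its range is refused whole. The fingers move at their own pace and stop on an object; FORCE is the grip in N (left out, the last holds). Time passes only in rows, so rows that repeat a pose let the fingers close. It gives the time, the measured TCP pose, the force, the opening and the grip force at its end, in the units of the state.
- manip.state(): the state, without advancing time (a new reading comes with each control period).
- eyes.capture(name): name is "scene" or "top"; returns the picture (480x640x3 uint8, red, green, blue); there is no depth.
- eyes.get_calibration(name): a dict with "vfov" (degrees; the focal length in pixels is half the picture's height over the tangent of half this angle, whatever the lens; pixels are square), "cx", "cy" (the principal point, pixels), "distortion" ([k1, k2, p1, p2, k3] as OpenCV has them; the pictures are not rectified), "R" (3x3) and "t" (3): a world point X has camera coordinates R X + t. Camera axes: x right, y down, z forward; pixel columns grow to the right and rows downward; lengths in m; the calibration is good to about 2 mm. A picture is of the moment at which its call begins. get_calibration takes no time and is no camera call.
- manip.finish_job(): hands the job in; it is judged then, once.
The state is a dict: "time_s": time; "q": joint angles; "dq": joint speeds; "joint_efforts": joint torques, N m; "eef_pos": TCP position; "orientation": TCP orientation; "wrist_force": force on the tool from outside, world axes, zero at the start; "wrist_torque": the same for the moment, N m; "finger_gap": finger opening in m; "grip_force": force on a finger pad.
Only numpy, scipy, OpenCV 4.12 (cv2) and the standard library are available. Lean on these libraries where they do the work, as an engineer would, in place of code of your own. Each camera call takes 0.05 s, during which the arm holds its last target. There are 200 camera calls.

TASK

Set the wind-up kitchen timer: turn its red dial clockwise until the black pointer is clearly past the red mark at the top of the scale, then turn it back down until the pointer stands in line with the orange set marker, and let go. Do not shift the orange marker, and leave the mandarin, the red pot and the spice jar where they are.

Things in the scene. Friction and masses are not known exactly. Their poses are not given: they have to be found in the camera images.
- timer: Kitchen timer fixed on the sloping face. Origin: centre of its underside, on the face; z: the dial's axis, out of the face, 27 deg from vertical; x: from the axis to the zero mark. Heights along z: white base 62 mm wide, 0-26 mm; red dial 52 mm wide, 27-43 mm, to be pinched across its rim from ahead; white grip bar on it, 40 x 4 mm, 43-52 mm, one end black: the pointer.
- timer_stand: Fixed stand, foot 112 x 124 mm, origin under its centre, z up. Its wooden face, 124 x 124 mm, slopes 27 deg, rising to +x (away from the robot at yaw 0); the face's middle is 38 mm high, its upper edge 66 mm. Round the timer are marks every 5 minutes, 0 to 60, 25 deg apart, clockwise; the broad red one, straight uphill, is the top mark, 30 minutes.
- timer_dial (a joint): Angle of the dial, rad, growing clockwise as one looks at the face. 0: pointer at the zero mark (lower left, 150 deg before the top); 2.618: at the red top mark (30 min); 5.236: end stop (60 min). 0.0873 rad is a minute. Small even friction (0.03 N m); it stays where it is left. Starts between 0.02 and 0.5 rad.
- set_marker (a joint): Angle of the orange set marker, rad, same zero, axis and sense as the dial: in line with the pointer when both are equal. Starts at 0.7 to 1.92 rad (8 to 22 min). A stiff flat ring, 74 mm wide, 3 mm thick, on the face round the foot of the timer, with an orange tab, 6 mm wide and 5 mm high, out to 48 mm from the axis.
- pointer_tip (a point): Top of the black end of the dial's grip bar, 20 mm from the dial's axis and 52 mm from the stand's face.
- set_point (a point): Point in the air over the orange tab's direction, likewise 20 mm from the axis and 52 mm from the face: where the pointer tip must stand.
- mandarin: Loose mandarin, about 64 mm across, lying at the near left of the stand; bystander. Origin at its underside.
- red_pot: Loose little round red pot, 86 mm across, 42 mm high, right of the stand; bystander. Origin at the centre of its underside.
- spice_jar: Loose spice jar with red cap, 45 mm across, 97 mm high, left of the stand; bystander. Origin at the centre of its underside.

How it is judged:
By the outcome, as a careful person would: the job done as asked, in the order asked, and still so for the second after the job is handed in, with the robot touching nothing.
It also fails if it takes over 51 s, if anything falls off the work surface, if the arm or the gripper's body presses on something with over 40 N, if the wrist force passes 120 N, or if a joint passes its speed limit or range.

## Working session

There is one attempt and no reset: what is moved stays moved. The work goes in short steps, Python scripts to look and compute and a shell command to move; the robot and the scene stay as the last step left them, time stands still between calls to the robot, and variables do not carry over. Pictures are saved under pics/ and viewed, at most 10 in all, crops included, and the job is handed in when it is done.

```bash
mkdir -p pics; python3 - <<'E'
from bench import manip, eyes
import cv2
for n in ("scene","top"):
    im=eyes.capture(n); cv2.imwrite(f"pics/{n}0.png",im[:,:,::-1])
    print(eyes.get_calibration(n))
print(manip.state())
E
```

```text
{'vfov': 44.88332136079245, 'cx': 323.64257197342533, 'cy': 248.40480786005838, 'distortion': array([-0.13727646,  0.        ,  0.        ,  0.        ,  0.        ]), 'R': array([[-0.69558348, -0.71841454,  0.00664572],
       [-0.44443821,  0.42300943, -0.78964403],
       [ 0.56448055, -0.55221696, -0.61352925]]), 't': array([0.3533793 , 0.34148133, 0.68406701])}
{'vfov': 53.994203714937605, 'cx': 319.95372752174967, 'cy': 238.99976715138772, 'distortion': array([-0.1183802,  0.       ,  0.       ,  0.       ,  0.       ]), 'R': array([[ 2.14584862e-02, -9.99764625e-01,  3.19819592e-03],
       [-9.89602327e-01, -2.16952096e-02, -1.42184924e-01],
       [ 1.42220843e-01, -1.13868902e-04, -9.89834945e-01]]), 't': array([-0.05761871,  0.53455743,  0.8380807 ])}
{'time_s': 0.1, 'q': array([-1.45077634e+00,  2.59303387e-01,  1.53594707e+00, -6.87902728e-06,
        1.34799131e+00, -2.02765656e-01]), 'dq': array([-2.46163077e-04, -3.46915290e-03, -2.67065929e-03, -1.65301322e-03,
        1.38178108e-03,  8.96349940e-05]), 'joint_efforts': array([ 1.22920086e-03, -4.46970892e+01, -2.91248274e+01, -4.32334500e-04,
        6.22465974e-03, -1.05053621e-05]), 'eef_pos': array([ 0.17444726, -0.52111947,  0.23055058]), 'orientation': array([-3.09913889e+00, -5.04569753e-01, -9.65647616e-05]), 'wrist_force': array([ 0.3516953 , -0.00263022,  0.25862984]), 'wrist_torque': array([-0.01155883,  0.05669314,  0.02155805]), 'grip_force': 0.0, 'finger_gap': 0.08550585989342258}
```

View pics/scene0.png

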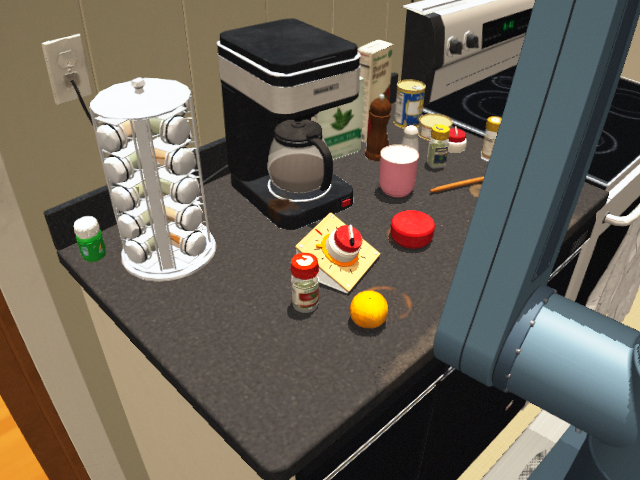

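View pics/top0.png

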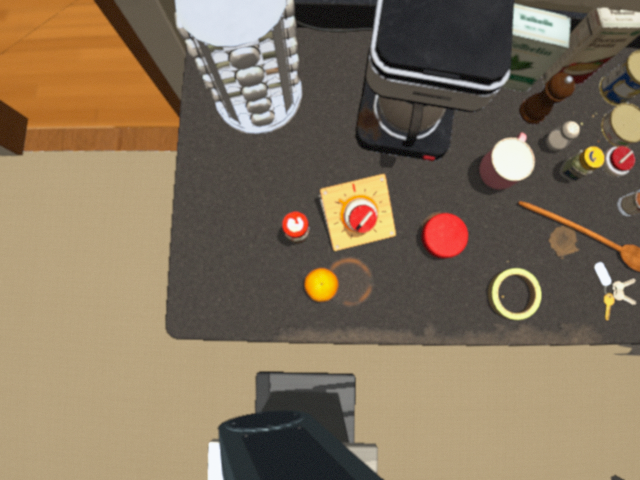

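```bash
cat > h.py <<'E'
import numpy as np, cv2
from bench import manip, eyes
A=np.radians(27)
def cal(n):
    c=eyes.get_calibration(n); f=240/np.tan(np.radians(c['vfov'])/2)
    return np.array([[f,0,c['cx']],[0,f,c['cy']],[0,0,1]]),c['distortion'],c['R'],c['t']
def ray(n,px):
    K,d,R,t=cal(n); p=cv2.undistortPoints(np.float64(px).reshape(-1,1,2),K,d)[:,0]
    v=np.c_[p,np.ones(len(p))]@R; return -R.T@t,v
def onplane(n,px,P0,N):
    o,v=ray(n,px); return o+v*(((P0-o)@N)/(v@N))[:,None]
def proj(n,X):
    K,d,R,t=cal(n); return cv2.projectPoints(np.float64(X).reshape(-1,1,3),cv2.Rodrigues(R)[0],t,K,d)[0][:,0]
def frame(yaw):
    c,s=np.cos(yaw),np.sin(yaw); f=np.array([c,s,0]); l=np.array([-s,c,0]); z=np.array([0,0,1.])
    return f*np.cos(A)+z*np.sin(A), l, -f*np.sin(A)+z*np.cos(A)   # uphill, left, normal
E
python3 - <<'E'
from h import *
for n,(x0,y0,x1,y1) in dict(top=(310,165,405,260),scene=(285,205,390,300)).items():
    im=cv2.imread(f"pics/{n}0.png")[y0:y1,x0:x1]
    hsv=cv2.cvtColor(im,cv2.COLOR_BGR2HSV)
    m=((hsv[...,0]>10)&(hsv[...,0]<28)&(hsv[...,1]>60)&(hsv[...,2]>110)).astype(np.uint8)
    c=max(cv2.findContours(m,0,2)[0],key=cv2.contourArea)
    h=cv2.convexHull(c); q=cv2.approxPolyN(h,4,ensure_convex=True)[0] if hasattr(cv2,'approxPolyN') else None
    print(n,(q+[x0,y0]).tolist())
    cv2.imwrite(f"pics/{n}_c.png",cv2.resize(im,None,fx=6,fy=6,interpolation=cv2.INTER_CUBIC))
    print(n,"cam",-cal(n)[2].T@cal(n)[3])
    if n=='top':
        q=q+[x0,y0]; o=q[np.argsort(q[:,1])]
        T=onplane(n,o[:2],np.array([0,0,.066]),np.array([0,0,1])); B=onplane(n,o[2:],np.array([0,0,.010]),np.array([0,0,1]))
        print(T,B,"mid",(T.mean(0)+B.mean(0))/2); d=T.mean(0)-B.mean(0); print("yaw",np.arctan2(d[1],d[0]),np.hypot(*d[:2]))
        for P in (T,B):
            P=P[np.argsort(P[:,1])]; e=P[1]-P[0]; print("yaw",np.arctan2(-e[0],e[1]),np.linalg.norm(e))
E
python3 - <<'E'
import cv2,numpy as np
a=cv2.imread('pics/top_c.png');b=cv2.imread('pics/scene_c.png')
a=cv2.resize(a,(400,400));b=cv2.resize(b,(400,int(400*b.shape[0]/b.shape[1])))
h=max(a.shape[0],b.shape[0]); o=np.zeros((h,800,3),np.uint8);o[:a.shape[0],:400]=a;o[:b.shape[0],400:]=b
cv2.imwrite('pics/crops.png',o)
E
```

```text
top [[397, 237], [333, 252], [317, 188], [386, 172]]
top cam [ 0.41104315 -0.04591238  0.90575185]
[[ 0.65945366 -0.16536925  0.066     ]
 [ 0.62594514 -0.03857393  0.066     ]] [[ 0.54690101 -0.19454525  0.01      ]
 [ 0.51516226 -0.0715185   0.01      ]] mid [ 0.58686552 -0.11750173  0.038     ]
yaw 0.2712915406698673 0.11590698928800058
yaw 0.2583658693521035 0.13114829162099473
yaw 0.25247742001650236 0.12705483183163352
scene [[381, 253], [348, 292], [293, 246], [331, 211]]
scene cam [0.01142963 0.48717641 0.68699535]
```

View pics/crops.png

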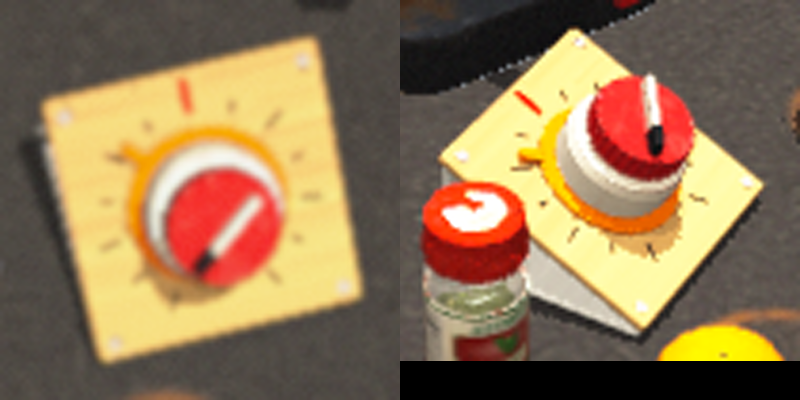

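```bash
cat >> h.py <<'E'
def seg(n,im,box):
    "dial mask, white-bar and black-tip pixel centroids, orange tab pixel candidates"
    x0,y0,x1,y1=box; c=im[y0:y1,x0:x1]; hsv=cv2.cvtColor(c,cv2.COLOR_BGR2HSV); H,S,V=[hsv[...,i].astype(int) for i in range(3)]
    red=(((H<6)|(H>172))&(S>150)&(V>80)).astype(np.uint8)
    cc=max(cv2.findContours(red,0,2)[0],key=cv2.contourArea); hull=cv2.convexHull(cc)
    return c,(H,S,V),hull
def ang(n,px,C,yaw,h):
    u,l,N=frame(yaw); P=onplane(n,px,C+h*N,N)-C
    return 2.618-np.arctan2(P@l,P@u), np.hypot(P@l,P@u)
E
python3 - <<'E'
from h import *
boxes=dict(top=(310,165,405,260),scene=(300,205,390,290))
C=np.array([.587,-.1175,.038]); yaw=.258; u,l,N=frame(yaw)
for n,b in boxes.items():
    im=cv2.imread(f"pics/{n}0.png"); c,(H,S,V),hull=seg(n,im,b); o=np.array(b[:2])
    # predicted silhouette of the dial against the seen hull
    t=np.linspace(0,2*np.pi,60)
    ring=np.vstack([C+.026*(np.cos(t)[:,None]*u+np.sin(t)[:,None]*l)+h*N for h in (.027,.043)])
    ph=cv2.convexHull(np.float32(proj(n,ring)))
    ctr=lambda h:np.array([cv2.moments(h)[k] for k in('m10','m01')])/cv2.moments(h)['m00']
    print(n,"dial seen",ctr(hull)+o,cv2.contourArea(hull),"pred",ctr(ph),cv2.contourArea(ph))
    P=onplane(n,[ctr(hull)+o,ctr(ph)],C+.035*N,N); print("  shift mm u,l",[(P[0]-P[1])@k*1e3 for k in(u,l)])
    ora=((H>12)&(H<21)&(S>200)&(V>170))
    ys,xs=np.nonzero(ora); px=np.c_[xs,ys]+o; a,r=ang(n,px,C,yaw,.005); k=(r>.041)&(r<.050); print("  tab",np.median(a[k]),a[k].mean(),k.sum())
print("tab top",ang("top",[[339.7,201.1]],C,yaw,.005),"scene",ang("scene",[[317.8,245.4]],C,yaw,.005))
print("ptr top",ang("top",[[358.2,227.9],[371.7,212]],C,yaw,.052),"scene",ang("scene",[[351.9,241.2]],C,yaw,.052))
print("redmark top",ang("top",[[353.9,188]],C,yaw,0),"scene",ang("scene",[[318.5,231.9]],C,yaw,0))
s=manip.state();print(s['eef_pos'])
D=C+.035*N;print("dial",D)
E
```

```text
top dial seen [362.41674626 218.50366125] 523.5 pred [362.23613582 217.80618041] 697.8427465131972
  shift mm u,l [np.float64(-1.3684638951895531), np.float64(-0.08534067441902558)]
  tab 1.8753181231610894 1.8754985601650955 8
scene dial seen [347.65945946 238.22492492] 555.0 pred [348.09526054 238.02128614] 660.8195256125182
  shift mm u,l [np.float64(0.30985543120894166), np.float64(1.0991555792270733)]
  tab 1.0491755187656957 1.086001303553574 10
tab top (array([1.84733882]), array([0.04444635])) scene (array([1.81653816]), array([0.0467817]))
ptr top (array([0.32970072, 3.55563735]), array([0.01703411, 0.02005742])) scene (array([0.51950059]), array([0.0201237]))
redmark top (array([2.62238516]), array([0.04872028])) scene (array([2.57128796]), array([0.04996383]))
[ 0.17444726 -0.52111947  0.23055058]
dial [ 0.57163625 -0.12155421  0.06918523]
```

```bash
for i in 1; do
python3 -m pendant '[{"dp":[0.42,-0.21,0],"turn":0,"fingers":0},{"dp":[0.84,-0.42,0],"turn":0,"fingers":0}]'
python3 -m pendant '[{"dp":[0.42,-0.21,0],"turn":0,"fingers":0},{"dp":[0.84,-0.42,0],"turn":0,"fingers":0}]'
python3 -m pendant '[{"dp":[0.42,-0.21,0],"turn":0,"fingers":0},{"dp":[0.84,-0.42,0],"turn":0,"fingers":0}]'
python3 -m pendant '[{"dp":[0.42,-0.21,0],"turn":0,"fingers":0},{"dp":[0.84,-0.42,0],"turn":0,"fingers":0}]'
python3 -m pendant '[{"dp":[0.42,-0.21,0.2],"turn":-0.18,"fingers":0},{"dp":[0.84,-0.42,0.6],"turn":-0.37,"fingers":0},{"dp":[0.84,-0.42,0.6],"turn":-0.37,"fingers":0},{"dp":[0.84,-0.42,0.6],"turn":-0.37,"fingers":0}]'
done
python3 - <<'E'
from h import *
s=manip.state(); R=cv2.Rodrigues(s['orientation'])[0]; print(s['time_s'],s['eef_pos'],s['wrist_force'],np.arctan2(R[1,0],R[0,0]),s['q'])
d=np.array([.5716,-.1216,.068])-s['eef_pos']; print("fs",R.T@d/.12)
cv2.imwrite("pics/s1.png",eyes.capture("scene")[120:360,200:520,::-1]); 
E
```

```text
time_s: 0.35
eef_pos: [0.2544, -0.4409, 0.2306]
orientation: [-3.1, -0.501, -0.0]
wrist_force: [1.5, -0.4, -0.3]
finger_gap: 0.0852
grip_force: 0.0
time_s: 0.6
eef_pos: [0.3346, -0.3605, 0.231]
orientation: [-3.1, -0.504, 0.0]
wrist_force: [0.8, -0.2, -0.2]
finger_gap: 0.0852
grip_force: 0.0
time_s: 0.85
eef_pos: [0.4142, -0.2807, 0.2311]
orientation: [-3.101, -0.504, 0.0]
wrist_force: [0.7, -1.0, -0.7]
finger_gap: 0.0853
grip_force: 0.0
time_s: 1.1
eef_pos: [0.4939, -0.2009, 0.2311]
orientation: [-3.101, -0.505, 0.001]
wrist_force: [-0.6, -0.5, -0.5]
finger_gap: 0.0849
grip_force: 0.0
time_s: 1.6
eef_pos: [0.5721, -0.1224, 0.1585]
orientation: [-3.04, -0.79, 0.003]
wrist_force: [0.6, -0.4, 0.2]
finger_gap: 0.0856
grip_force: 0.0
1.6 [ 0.57206047 -0.12241578  0.15852445] [ 0.61244477 -0.36335464  0.15797397] 0.5082409274120914 [-4.01047400e-01  3.78331619e-01  1.55037316e+00 -5.41567539e-04
  1.21502237e+00  6.61698352e-01]
fs [ 0.00124735 -0.00677096  0.75437937]
```

View pics/s1.png

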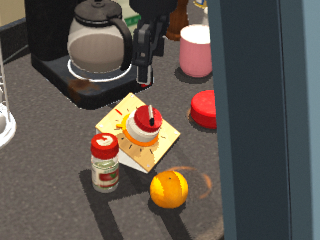

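```bash
python3 -m pendant '[{"dp":[0,0,0.4],"turn":0,"fingers":0},{"dp":[0,0,0.75],"turn":0,"fingers":0},{"dp":[0,0,0.75],"turn":0,"fingers":0.3},{"dp":[0,0,0.75],"turn":0,"fingers":0.5},{"dp":[0,0,0.75],"turn":0,"fingers":0.6},{"dp":[0,0,0.75],"turn":0,"fingers":0.7}]' 25
python3 - <<'E'
from h import *
s=manip.state(); print(s['eef_pos'],s['wrist_force'],s['wrist_torque'])
im=eyes.capture("scene")[170:310,250:430,::-1]; im2=eyes.capture("top")[120:260,270:450,::-1]
cv2.imwrite("pics/s2.png",cv2.resize(np.hstack([im,im2]),None,fx=2.2,fy=2.2,interpolation=2))
E
```

```text
time_s: 2.4
eef_pos: [0.5709, -0.1203, 0.0722]
orientation: [-3.037, -0.787, 0.002]
wrist_force: [-7.5, 9.6, 6.9]
finger_gap: 0.0475
grip_force: 25.3
[ 0.57085603 -0.12031414  0.072152  ] [-7.49632847  9.6409522   6.91124835] [2.07514178 1.42527112 0.17987695]
```

View pics/s2.png

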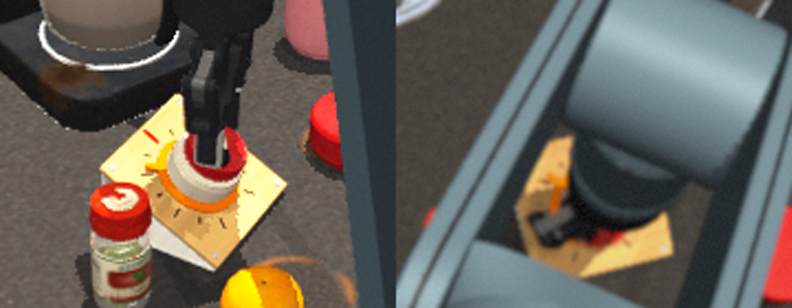

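```bash
python3 -m pendant '[{"dp":[0,-0.02,-0.02],"turn":0.25,"fingers":0.7},{"dp":[0,-0.02,-0.02],"turn":0.5,"fingers":0.7},{"dp":[0,-0.02,-0.02],"turn":0.75,"fingers":0.7},{"dp":[0,-0.02,-0.02],"turn":1,"fingers":0.7},{"dp":[0,-0.02,-0.02],"turn":1,"fingers":0.7}]'
python3 - <<'E'
from h import *
s=manip.state(); print(s['eef_pos'],s['wrist_force'],s['wrist_torque'])
im=eyes.capture("scene")[170:310,250:430,::-1]; im2=eyes.capture("top")[120:260,270:450,::-1]
cv2.imwrite("pics/s3.png",cv2.resize(np.hstack([im,im2]),None,fx=2.2,fy=2.2,interpolation=2))
E
```

```text
time_s: 3.12
eef_pos: [0.5725, -0.1176, 0.0775]
orientation: [-3.137, -0.008, -0.007]
wrist_force: [-6.3, 17.2, 21.6]
finger_gap: 0.0408
grip_force: 40.2
[ 0.57245786 -0.11758862  0.07747636] [-6.3204436  17.23493233 21.61352172] [ 3.00652678  0.93982556 -0.13087225]
```

View pics/s3.png

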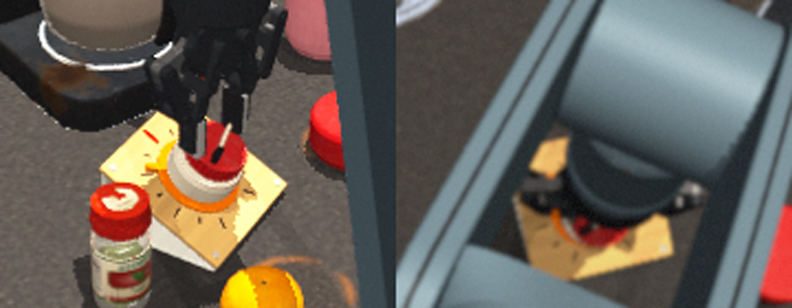

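```bash
python3 -m pendant '[{"dp":[0,0,0],"turn":0,"fingers":0.1},{"dp":[0,0,0],"turn":0,"fingers":0.1},{"dp":[-0.026,0.02,0],"turn":-0.3,"fingers":0.1},{"dp":[-0.026,0.02,0],"turn":-0.6,"fingers":0.1},{"dp":[-0.026,0.02,0],"turn":-1,"fingers":0.1},{"dp":[-0.026,0.02,0.09],"turn":-1,"fingers":0.1},{"dp":[-0.026,0.02,0.09],"turn":-1,"fingers":0.1}]' 25
cat >> h.py <<'E'
def bar(n="scene",tag=None):
    C=np.array([.587,-.1175,.038]); yaw=.258; u,l,N=frame(yaw)
    im=eyes.capture(n)[:,:,::-1].copy(); ctr=proj(n,[C+.052*N])[0]; s=20
    t=np.linspace(0,2*np.pi,40); poly=proj(n,C+.0235*(np.cos(t)[:,None]*u+np.sin(t)[:,None]*l)+.047*N)
    M=np.zeros(im.shape[:2],np.uint8); cv2.fillPoly(M,[np.int32(poly.round())],1)
    hsv=cv2.cvtColor(im,cv2.COLOR_BGR2HSV); H,S,V=[hsv[...,i].astype(int) for i in range(3)]
    for k,m in (("white",(M>0)&(S<70)&(V>140)),("black",(M>0)&(V<70))):
        ys,xs=np.nonzero(m)
        if len(xs): print(n,k,len(xs),"px",xs.mean().round(1),ys.mean().round(1),"angle,r",[float(v[0].round(3)) for v in ang(n,[[xs.mean(),ys.mean()]],C,yaw,.050)])
    a=im[170:310,250:430]
    if tag: cv2.imwrite(tag,cv2.resize(a,None,fx=3,fy=3,interpolation=2))
E
python3 - <<'E'
from h import *
s=manip.state(); print(s['eef_pos'],s['wrist_force'],s['wrist_torque']); bar()
E
python3 - <<'E'
from h import *
import h
class F:  # same measure on the first picture
    pass
im0=cv2.imread("pics/scene0.png")[:,:,::-1]
e=h.eyes; cap=e.capture
class E2:
    capture=staticmethod(lambda n: im0); get_calibration=staticmethod(e.get_calibration)
h.eyes=E2; bar()
E
```

```text
time_s: 4.1
eef_pos: [0.5676, -0.1232, 0.06]
orientation: [-3.041, -0.783, 0.002]
wrist_force: [0.4, -0.5, -1.0]
finger_gap: 0.0773
grip_force: 0.0
[ 0.56759269 -0.12319788  0.05995181] [ 0.4090843  -0.52328132 -1.04854006] [-0.00085716 -0.00432625  0.07001941]
scene white 5 px 353.4 228.0 angle,r [3.866, 0.013]
scene black 207 px 345.9 231.1 angle,r [2.084, 0.011]
scene white 37 px 350.6 231.0 angle,r [3.057, 0.004]
scene black 22 px 351.9 241.1 angle,r [0.475, 0.018]
```

```bash
python3 -m pendant '[{"dp":[0,0,0],"turn":0,"fingers":0.5},{"dp":[0,0,0],"turn":0,"fingers":0.7},{"dp":[0,0,0],"turn":0,"fingers":0.7}]' 25
python3 -m pendant '[{"dp":[0,0,0],"turn":0.25,"fingers":0.7},{"dp":[0,0,0],"turn":0.5,"fingers":0.7},{"dp":[0,0,0],"turn":0.75,"fingers":0.7},{"dp":[0,0,0],"turn":1,"fingers":0.7},{"dp":[0,0,0],"turn":1,"fingers":0.7}]'
python3 - <<'E'
from h import *
bar(tag="pics/s4.png")
E
```

```text
time_s: 4.53
eef_pos: [0.567, -0.1215, 0.0612]
orientation: [-3.038, -0.787, 0.003]
wrist_force: [-4.5, 5.2, 5.7]
finger_gap: 0.0513
grip_force: 25.9
time_s: 5.15
eef_pos: [0.5662, -0.1192, 0.0611]
orientation: [-3.136, -0.01, 0.007]
wrist_force: [-4.1, 11.0, 7.6]
finger_gap: 0.0509
grip_force: 33.1
scene white 10 px 352.9 231.8 angle,r [4.162, 0.004]
scene black 108 px 346.8 231.1 angle,r [2.151, 0.01]
```

View pics/s4.png

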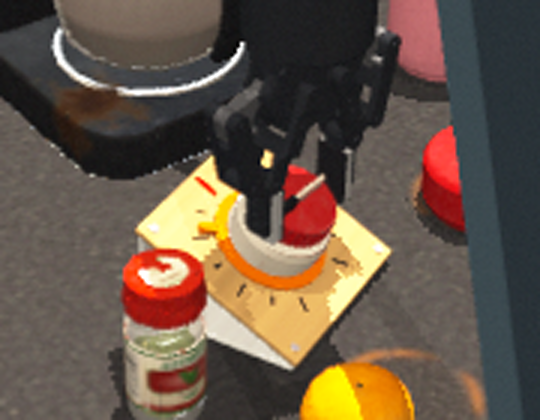

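```bash
python3 -m pendant '[{"dp":[0,0,0],"turn":0,"fingers":0.2},{"dp":[0,-0.02,0],"turn":0,"fingers":0.2},{"dp":[0,-0.02,0],"turn":-0.35,"fingers":0.2},{"dp":[0,-0.02,0],"turn":-0.7,"fingers":0.2},{"dp":[0,-0.02,0],"turn":-1,"fingers":0.2},{"dp":[0,-0.02,0],"turn":-1,"fingers":0.6},{"dp":[0,-0.02,0],"turn":-1,"fingers":0.7},{"dp":[0,-0.02,0],"turn":-1,"fingers":0.7}]' 25
python3 -m pendant '[{"dp":[0,0,0],"turn":0.25,"fingers":0.7},{"dp":[0,0,0],"turn":0.5,"fingers":0.7},{"dp":[0,0,0],"turn":0.75,"fingers":0.7},{"dp":[0,0,0],"turn":1,"fingers":0.7},{"dp":[0,0,0],"turn":1,"fingers":0.7}]'
python3 -m pendant '[{"dp":[0,0,0],"turn":0,"fingers":0.2},{"dp":[0,0,0],"turn":0,"fingers":0.2},{"dp":[0,0,0],"turn":-0.35,"fingers":0.2},{"dp":[0,0,0],"turn":-0.7,"fingers":0.2},{"dp":[0,0,0],"turn":-1,"fingers":0.2},{"dp":[0,0,0],"turn":-1,"fingers":0.6},{"dp":[0,0,0],"turn":-1,"fingers":0.7},{"dp":[0,0,0],"turn":-1,"fingers":0.7}]' 25
python3 -m pendant '[{"dp":[0,0,0],"turn":0.25,"fingers":0.7},{"dp":[0,0,0],"turn":0.5,"fingers":0.7},{"dp":[0,0,0],"turn":0.75,"fingers":0.7},{"dp":[0,0,0],"turn":1,"fingers":0.7},{"dp":[0,0,0],"turn":1,"fingers":0.7}]'
python3 - <<'E'
from h import *
bar(tag="pics/s5.png")
E
```

```text
time_s: 6.2
eef_pos: [0.5682, -0.1207, 0.0615]
orientation: [3.042, 0.784, 0.0]
wrist_force: [-1.3, 0.5, 4.6]
finger_gap: 0.0515
grip_force: 26.6
time_s: 6.82
eef_pos: [0.5672, -0.1191, 0.0618]
orientation: [-3.139, -0.006, 0.003]
wrist_force: [-5.0, 5.1, 11.1]
finger_gap: 0.0509
grip_force: 32.9
time_s: 7.82
eef_pos: [0.5681, -0.1207, 0.0613]
orientation: [3.042, 0.784, -0.0]
wrist_force: [-3.5, 0.7, 5.4]
finger_gap: 0.0511
grip_force: 27.2
time_s: 8.45
eef_pos: [0.567, -0.1191, 0.0617]
orientation: [-3.139, -0.007, 0.004]
wrist_force: [-5.8, 4.8, 13.3]
finger_gap: 0.051
grip_force: 32.9
scene white 23 px 354.2 234.9 angle,r [5.682, 0.005]
scene black 93 px 347.2 229.6 angle,r [2.522, 0.01]
```

View pics/s5.png

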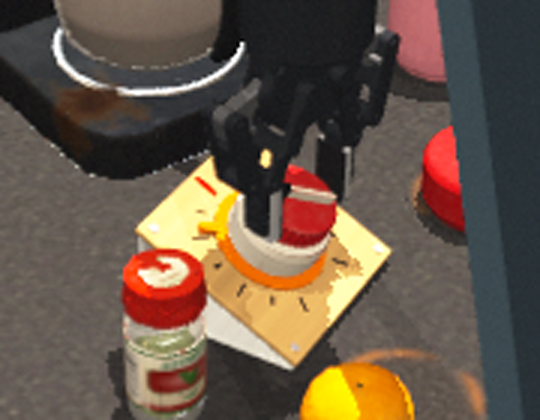

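```bash
for k in 1; do
python3 -m pendant '[{"dp":[0,0,0],"turn":0,"fingers":0.2},{"dp":[0,0,0],"turn":0,"fingers":0.2},{"dp":[0,0,0],"turn":-0.35,"fingers":0.2},{"dp":[0,0,0],"turn":-0.7,"fingers":0.2},{"dp":[0,0,0],"turn":-1,"fingers":0.2},{"dp":[0,0,0],"turn":-1,"fingers":0.6},{"dp":[0,0,0],"turn":-1,"fingers":0.7},{"dp":[0,0,0],"turn":-1,"fingers":0.7}]' 25
python3 -m pendant '[{"dp":[0,0,0],"turn":0.25,"fingers":0.7},{"dp":[0,0,0],"turn":0.5,"fingers":0.7},{"dp":[0,0,0],"turn":0.75,"fingers":0.7},{"dp":[0,0,0],"turn":1,"fingers":0.7},{"dp":[0,0,0],"turn":1,"fingers":0.7}]'
python3 -m pendant '[{"dp":[0,0,0],"turn":0,"fingers":0.2},{"dp":[0,0,0],"turn":0,"fingers":0.2},{"dp":[0,0,0],"turn":-0.35,"fingers":0.2},{"dp":[0,0,0],"turn":-0.7,"fingers":0.2},{"dp":[0,0,0],"turn":-1,"fingers":0.2},{"dp":[0,0,0],"turn":-1,"fingers":0.6},{"dp":[0,0,0],"turn":-1,"fingers":0.7},{"dp":[0,0,0],"turn":-1,"fingers":0.7}]' 25
python3 -m pendant '[{"dp":[0,0,0],"turn":0.25,"fingers":0.7},{"dp":[0,0,0],"turn":0.5,"fingers":0.7},{"dp":[0,0,0],"turn":0.75,"fingers":0.7},{"dp":[0,0,0],"turn":1,"fingers":0.7},{"dp":[0,0,0],"turn":1,"fingers":0.7}]'
done | grep -E "time|force"
python3 - <<'E'
from h import *
bar(tag="pics/s6.png")
C=np.array([.587,-.1175,.038]);print(ang("scene",[[361.7,235]],C,.258,.052)[0]-np.pi)
E
```

```text
time_s: 9.5
wrist_force: [-1.7, 1.0, 5.1]
grip_force: 27.5
time_s: 10.12
wrist_force: [-4.5, 3.6, 10.8]
grip_force: 34.6
time_s: 11.12
wrist_force: [-3.5, 0.6, 6.2]
grip_force: 27.5
time_s: 11.75
wrist_force: [-4.3, 3.3, 10.6]
grip_force: 34.5
scene white 45 px 353.3 236.7 angle,r [0.095, 0.008]
scene black 96 px 347.6 229.4 angle,r [2.644, 0.01]
[2.02328443]
```

View pics/s6.png

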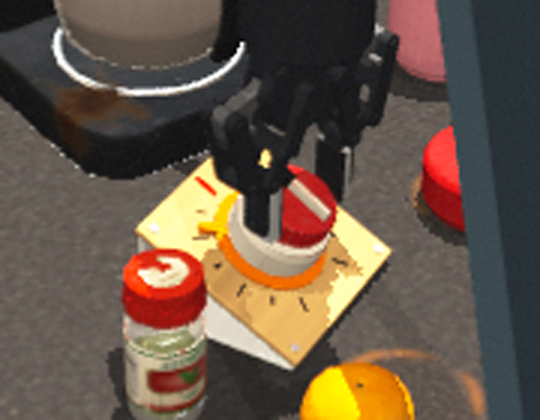

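```bash
cat >> h.py <<'E'
def bar2(n="scene",im=None):
    C=np.array([.587,-.1175,.038]); yaw=.258; u,l,N=frame(yaw)
    if im is None: im=eyes.capture(n)[:,:,::-1].copy()
    t=np.linspace(0,2*np.pi,40); ring=C+.025*(np.cos(t)[:,None]*u+np.sin(t)[:,None]*l)
    M=np.zeros(im.shape[:2],np.uint8); cv2.fillPoly(M,[np.int32(cv2.convexHull(np.float32(np.vstack([proj(n,ring+.045*N)]))).round())],1)
    hsv=cv2.cvtColor(im,cv2.COLOR_BGR2HSV); S,V=hsv[...,1].astype(int),hsv[...,2].astype(int)
    m=((M>0)&(S<90)&(V>120)).astype(np.uint8); k,lab,st,_=cv2.connectedComponentsWithStats(m)
    if k<2: print("no white"); return
    ys,xs=np.nonzero(lab==1+st[1:,4].argmax()); P=onplane(n,np.c_[xs,ys],C+.050*N,N)-C; Q=np.c_[P@u,P@l]
    vx,vy,x,y=cv2.fitLine(np.float32(Q),cv2.DIST_L2,0,.01,.01).ravel(); c=Q.mean(0)
    r=np.hypot(*Q.T); far=Q[r>np.quantile(r,.7)].mean(0)
    w=lambda a:float(np.round(a%(2*np.pi),3))
    print(n,"n",len(xs),"line",w(2.618-np.arctan2(vy,vx)),"or",w(2.618-np.arctan2(-vy,-vx)),"| far end - pi",w(2.618-np.arctan2(far[1],far[0])-np.pi),"offset mm",np.round(1e3*(vx*y-vy*x),1))
E
python3 - <<'E'
from h import *
C=np.array([.587,-.1175,.038]);print(ang("scene",[[359,242.7]],C,.258,.052)[0]-np.pi)
bar2(); bar2("scene",cv2.imread("pics/scene0.png")); bar2("top",cv2.imread("pics/top0.png"))
E
```

```text
[-3.26350658]
scene n 63 line 2.683000087738037 or 5.824999809265137 | far end - pi 2.971 offset mm 4.1
scene n 47 line 3.5940001010894775 or 0.4519999921321869 | far end - pi 0.285 offset mm 2.4
top n 52 line 3.494999885559082 or 0.3529999852180481 | far end - pi 0.372 offset mm -0.3
```

```bash
(python3 -m pendant '[{"dp":[0,0,0],"turn":0,"fingers":0.2},{"dp":[0,0,0],"turn":0,"fingers":0.2},{"dp":[0,0,0],"turn":-0.35,"fingers":0.2},{"dp":[0,0,0],"turn":-0.7,"fingers":0.2},{"dp":[0,0,0],"turn":-1,"fingers":0.2},{"dp":[0,0,0],"turn":-1,"fingers":0.6},{"dp":[0,0,0],"turn":-1,"fingers":0.7},{"dp":[0,0,0],"turn":-1,"fingers":0.7}]' 25
python3 -m pendant '[{"dp":[0,0,0],"turn":0.25,"fingers":0.7},{"dp":[0,0,0],"turn":0.5,"fingers":0.7},{"dp":[0,0,0],"turn":0.75,"fingers":0.7},{"dp":[0,0,0],"turn":1,"fingers":0.7},{"dp":[0,0,0],"turn":1,"fingers":0.7}]') | grep -E "time|force"
python3 - <<'E'
from h import *
bar2()
E
```

```text
time_s: 12.85
wrist_force: [-2.1, 0.4, 5.1]
grip_force: 27.5
time_s: 13.48
wrist_force: [-4.4, 4.7, 9.5]
grip_force: 34.5
scene n 55 line 3.135999917984009 or 6.2769999504089355 | far end - pi 3.356 offset mm 3.7
```

```bash
(python3 -m pendant '[{"dp":[0,0,0],"turn":-0.25,"fingers":0.7},{"dp":[0,0,0],"turn":-0.5,"fingers":0.7},{"dp":[0,0,0],"turn":-0.75,"fingers":0.7},{"dp":[0,0,0],"turn":-1,"fingers":0.7},{"dp":[0,0,0],"turn":-1,"fingers":0.7}]' 25
python3 -m pendant '[{"dp":[0,0,0],"turn":0,"fingers":0.2},{"dp":[0,0,0],"turn":0,"fingers":0.2},{"dp":[0,0,0],"turn":0.35,"fingers":0.2},{"dp":[0,0,0],"turn":0.7,"fingers":0.2},{"dp":[0,0,0],"turn":1,"fingers":0.2},{"dp":[0,0,0],"turn":1,"fingers":0.6},{"dp":[0,0,0],"turn":1,"fingers":0.7},{"dp":[0,0,0],"turn":1,"fingers":0.7}]' 25
python3 -m pendant '[{"dp":[0,0,0],"turn":-0.25,"fingers":0.7},{"dp":[0,0,0],"turn":-0.5,"fingers":0.7},{"dp":[0,0,0],"turn":-0.75,"fingers":0.7},{"dp":[0,0,0],"turn":-1,"fingers":0.7},{"dp":[0,0,0],"turn":-1,"fingers":0.7}]' 25
python3 -m pendant '[{"dp":[0,0,0],"turn":0,"fingers":0.2},{"dp":[0,0,0],"turn":0,"fingers":0.2},{"dp":[0,0,0],"turn":0.35,"fingers":0.2},{"dp":[0,0,0],"turn":0.7,"fingers":0.2},{"dp":[0,0,0],"turn":1,"fingers":0.2},{"dp":[0,0,0],"turn":1,"fingers":0.6},{"dp":[0,0,0],"turn":1,"fingers":0.7},{"dp":[0,0,0],"turn":1,"fingers":0.7}]' 25
) | grep -E "time|force|pos"
python3 - <<'E'
from h import *
bar2()
E
```

```text
time_s: 14.15
eef_pos: [0.5681, -0.121, 0.0613]
wrist_force: [-4.3, 1.0, 5.4]
grip_force: 35.3
time_s: 15.15
eef_pos: [0.5682, -0.1192, 0.0615]
wrist_force: [-2.2, 4.7, 7.0]
grip_force: 27.8
time_s: 15.78
eef_pos: [0.5686, -0.1208, 0.0616]
wrist_force: [-1.9, 2.0, 5.0]
grip_force: 35.7
time_s: 16.77
eef_pos: [0.5681, -0.1192, 0.0614]
wrist_force: [-1.1, 5.5, 6.7]
grip_force: 27.5
scene n 55 line 2.2679998874664307 or 5.408999919891357 | far end - pi 2.607 offset mm 3.6
```

```bash
(python3 -m pendant '[{"dp":[0,0,0],"turn":-0.25,"fingers":0.7},{"dp":[0,0,0],"turn":-0.5,"fingers":0.7},{"dp":[0,0,0],"turn":-0.7,"fingers":0.7},{"dp":[0,0,0],"turn":-0.7,"fingers":0.7},{"dp":[0,0,0],"turn":-0.7,"fingers":0.1},{"dp":[0,0,0],"turn":-0.7,"fingers":0.1},{"dp":[0,0,-0.5],"turn":-0.7,"fingers":0.1},{"dp":[0,0,-1],"turn":-0.7,"fingers":0.1}]' 25
python3 -m pendant '[{"dp":[-0.4,0.4,0],"turn":0,"fingers":0},{"dp":[-0.8,0.8,0],"turn":0,"fingers":0},{"dp":[-0.8,0.8,0],"turn":0,"fingers":0},{"dp":[-0.8,0.8,0],"turn":0,"fingers":0}]'
python3 -m pendant '[{"dp":[-0.4,0.4,0],"turn":0,"fingers":0},{"dp":[-0.8,0.8,0],"turn":0,"fingers":0},{"dp":[-0.8,0.8,0],"turn":0,"fingers":0},{"dp":[-0.8,0.8,0],"turn":0,"fingers":0}]'
)| grep -E "time|pos|force"
cat >> h.py <<'E'
def look(n,im,C=np.array([.587,-.1175,.038]),yaw=.258):
    "black tip, white bar and orange tab as angles"
    u,l,N=frame(yaw); bar2(n,im); hsv=cv2.cvtColor(im,cv2.COLOR_BGR2HSV); H,S,V=[hsv[...,i].astype(int) for i in range(3)]
    gy,gx=np.mgrid[150:310,280:420]; px=np.c_[gx.ravel(),gy.ravel()]; h,s,v=[a[px[:,1],px[:,0]] for a in (H,S,V)]
    a,r=ang(n,px,C,yaw,.050); k=(r<.024)&(v<75)
    if k.any(): m=px[k].mean(0); print("  black",k.sum(),m,[x.round(3) for x in ang(n,[m],C,yaw,.052)])
    a,r=ang(n,px,C,yaw,.005); k=(abs(a-1.84)<.3)&(r>.040)&(r<.052)&(h>10)&(h<21)&(s>190)&(v>150)
    if k.any(): m=px[k].mean(0); print("  tab",k.sum(),m,[x.round(3) for x in ang(n,[m],C,yaw,.005)])
E
python3 - <<'E'
from h import *
for n in("scene","top"):
    look(n,cv2.imread(f"pics/{n}0.png")); im=eyes.capture(n)[:,:,::-1].copy(); cv2.imwrite(f"pics/{n}7.png",im); look(n,im)
E
```

```text
time_s: 17.82
eef_pos: [0.5674, -0.1208, 0.1816]
wrist_force: [1.1, -0.2, 0.4]
grip_force: 0.0
time_s: 18.32
eef_pos: [0.5115, -0.2448, 0.1808]
wrist_force: [0.0, -0.1, 0.3]
grip_force: 0.0
time_s: 18.82
eef_pos: [0.4561, -0.3669, 0.1806]
wrist_force: [1.0, 1.3, -0.1]
grip_force: 0.0
scene n 47 line 3.5940001010894775 or 0.4519999921321869 | far end - pi 0.285 offset mm 2.4
  black 23 [351.69565217 240.82608696] [array([0.541]), array([0.019])]
  tab 12 [318.66666667 246.75      ] [array([1.755]), array([0.046])]
scene n 58 line 1.9160000085830688 or 5.057000160217285 | far end - pi 2.202 offset mm 3.0
  black 30 [343.03333333 232.3       ] [array([1.721]), array([0.019])]
  tab 12 [318.66666667 246.75      ] [array([1.755]), array([0.046])]
top n 52 line 3.494999885559082 or 0.3529999852180481 | far end - pi 0.372 offset mm -0.3
  black 4 [358.   226.75] [array([0.434]), array([0.016])]
  tab 9 [340.33333333 200.88888889] [array([1.869]), array([0.044])]
top n 46 line 1.9839999675750732 or 5.125 | far end - pi 1.985 offset mm -0.0
  black 2 [357.5 214.5] [array([2.001]), array([0.016])]
  tab 8 [340.125 200.875] [array([1.865]), array([0.044])]
```

```bash
python3 - <<'E'
from h import *
C=np.array([.587,-.1175,.038])
u,l,N=frame(.258)
for n in("top","scene"):
    im=cv2.imread(f"pics/{n}7.png").astype(float)
    # unwrap the face: polar sampling at tab radius, tab top height
    for hgt,rs in((.005,(.042,.044,.046)),):
        a=np.arange(1.2,2.5,.05); 
        for r in rs:
            ph=2.618-a; X=C+hgt*N+r*(np.cos(ph)[:,None]*u+np.sin(ph)[:,None]*l); p=np.float32(proj(n,X))
            v=cv2.remap(np.float32(im),p[:,0].copy(),p[:,1].copy(),cv2.INTER_CUBIC)[:,0]
            b=v[:,2]-2*v[:,0]  # orange: much red, little blue
            b=v[:,0]; w=np.clip(np.median(b)-b-15,0,None); w[(abs(a-1.84)>.3)]=0
            print(n,r,b.round().astype(int).tolist(),"ang",(w@a/w.sum()).round(3))
a=cv2.imread("pics/top7.png")[165:255,310:400];b=cv2.imread("pics/scene7.png")[205:295,295:385]
cv2.imwrite("pics/v7.png",np.hstack([cv2.resize(x,(400,400),interpolation=2) for x in(a,b)]))
E
```

```text
top 0.042 [132, 133, 129, 127, 131, 134, 133, 131, 128, 126, 123, 109, 74, 27, 14, 77, 115, 131, 130, 125, 128, 131, 134, 133, 135, 134] ang 1.873
top 0.044 [130, 132, 123, 120, 129, 132, 132, 129, 125, 127, 121, 102, 67, 29, 22, 84, 120, 133, 129, 120, 121, 131, 136, 134, 134, 134] ang 1.866
top 0.046 [134, 135, 121, 116, 132, 135, 131, 125, 127, 129, 119, 95, 67, 43, 40, 93, 124, 132, 127, 112, 115, 129, 133, 134, 135, 133] ang 1.857
scene 0.042 [53, 40, 46, 91, 92, 63, 79, 61, 104, 70, 31, 1, 0, 0, 15, 150, 159, 159, 159, 158, 157, 159, 159, 164, 135, 118] ang 1.791
scene 0.044 [147, 140, 136, 170, 159, 141, 165, 141, 154, 143, 64, 0, -1, 0, 33, 155, 157, 149, 150, 158, 160, 160, 159, 165, 112, 22] ang 1.806
scene 0.046 [167, 169, 161, 157, 158, 159, 149, 149, 152, 114, 55, 2, -1, -3, 53, 168, 149, 119, 131, 160, 159, 159, 161, 163, 125, 22] ang 1.805
```

View pics/v7.png

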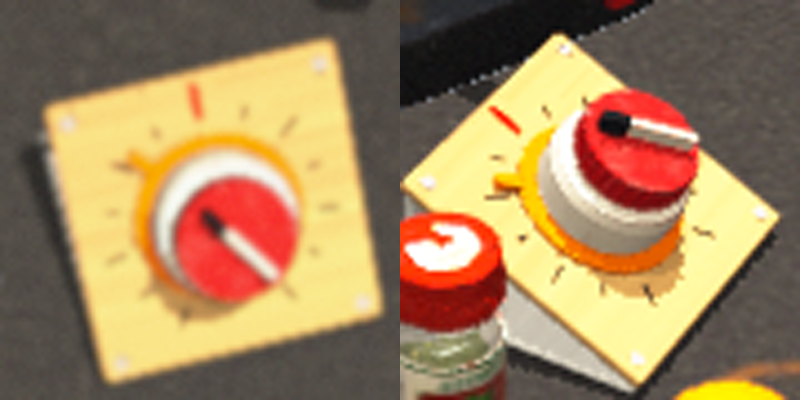

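```bash
python3 - <<'E'
from h import *
C=np.array([.587,-.1175,.038]);u,l,N=frame(.258)
for n,px in(("top",[[356.6,213.4],[371.9,226.2]]),("scene",[[341.1,232.7],[361.8,236.1]])):
    P=onplane(n,px,C+.052*N,N)-C; d=P[0]-P[1]; m=P.mean(0)
    print(n,2.618-np.arctan2(d@l,d@u),np.linalg.norm(d),"mid",m@u,m@l)
s=manip.state();R=cv2.Rodrigues(s['orientation'])[0];print(np.arctan2(R[1,0],R[0,0]), R.T@(np.array([.568,-.1207,.18])-s['eef_pos'])/.12)
E
```

```text
top 1.9690681490296034 0.037429664662175406 mid 0.000848773437951554 -0.0006105072306302615
scene 1.893565423265592 0.04054852172406579 mid -0.0015115037128457902 0.005107222377669401
0.3595037615928814 [ 1.58767088 -1.58469403  0.00852727]
```

```bash
(python3 -m pendant '[{"dp":[0.4,-0.4,0],"turn":0,"fingers":0},{"dp":[0.8,-0.8,0],"turn":0,"fingers":0},{"dp":[0.8,-0.8,0],"turn":0,"fingers":0}]'
python3 -m pendant '[{"dp":[0.4,-0.4,0],"turn":0,"fingers":0.1},{"dp":[0.8,-0.8,0],"turn":0,"fingers":0.1},{"dp":[0.8,-0.8,0],"turn":0,"fingers":0.1},{"dp":[0.8,-0.8,0],"turn":0.2,"fingers":0.1},{"dp":[0.8,-0.8,0],"turn":0.2,"fingers":0.1}]'
python3 -m pendant '[{"dp":[0,0,0.4],"turn":0,"fingers":0.1},{"dp":[0,0,0.8],"turn":0,"fingers":0.1},{"dp":[0,0,1],"turn":0,"fingers":0.1},{"dp":[0,0,1],"turn":0,"fingers":0.1},{"dp":[0,0,1],"turn":0,"fingers":0.6},{"dp":[0,0,1],"turn":0,"fingers":0.7},{"dp":[0,0,1],"turn":0,"fingers":0.7}]' 25
python3 -m pendant '[{"dp":[0,0,0],"turn":-0.13,"fingers":0.7},{"dp":[0,0,0],"turn":-0.26,"fingers":0.7},{"dp":[0,0,0],"turn":-0.26,"fingers":0.7},{"dp":[0,0,0],"turn":-0.26,"fingers":0.1},{"dp":[0,0,0],"turn":-0.26,"fingers":0.1},{"dp":[0,0,-0.5],"turn":-0.26,"fingers":0.1},{"dp":[0,0,-1],"turn":-0.26,"fingers":0.1}]'
python3 -m pendant '[{"dp":[-0.4,0.4,0],"turn":0,"fingers":0},{"dp":[-0.8,0.8,0],"turn":0,"fingers":0},{"dp":[-0.8,0.8,0],"turn":0,"fingers":0}]'
python3 -m pendant '[{"dp":[-0.4,0.4,0],"turn":0,"fingers":0},{"dp":[-0.8,0.8,0],"turn":0,"fingers":0},{"dp":[-0.8,0.8,0],"turn":0,"fingers":0},{"dp":[-0.8,0.8,0],"turn":0,"fingers":0}]'
)| grep -E "time|pos|force|gap"
python3 - <<'E'
from h import *
for n in("scene","top"):
    im=eyes.capture(n)[:,:,::-1].copy(); cv2.imwrite(f"pics/{n}8.png",im); look(n,im)
E
```

```text
time_s: 19.3
eef_pos: [0.5135, -0.2384, 0.1811]
wrist_force: [-0.4, -0.4, 1.0]
finger_gap: 0.0853
grip_force: 0.0
time_s: 19.92
eef_pos: [0.5681, -0.1205, 0.1809]
wrist_force: [0.5, -0.1, 0.2]
finger_gap: 0.0768
grip_force: 0.0
time_s: 20.8
eef_pos: [0.5684, -0.1199, 0.0629]
wrist_force: [-3.4, 4.7, 7.2]
finger_gap: 0.0509
grip_force: 26.3
time_s: 21.68
eef_pos: [0.5679, -0.1209, 0.1819]
wrist_force: [1.4, -1.0, 0.2]
finger_gap: 0.0769
grip_force: 0.0
time_s: 22.05
eef_pos: [0.5144, -0.2497, 0.1814]
wrist_force: [-0.3, 0.9, -0.8]
finger_gap: 0.0855
grip_force: 0.0
time_s: 22.55
eef_pos: [0.4631, -0.371, 0.1807]
wrist_force: [0.6, 1.2, -0.4]
finger_gap: 0.0854
grip_force: 0.0
scene n 54 line 1.8209999799728394 or 4.961999893188477 | far end - pi 2.082 offset mm 2.6
  black 26 [343.34615385 233.15384615] [array([1.625]), array([0.019])]
  tab 12 [318.66666667 246.75      ] [array([1.755]), array([0.046])]
top n 48 line 1.8669999837875366 or 5.008999824523926 | far end - pi 1.873 offset mm -0.0
  black 4 [357.25 216.  ] [array([1.85]), array([0.015])]
  tab 7 [340.         200.85714286] [array([1.863]), array([0.044])]
```

```bash
python3 - <<'E'
from h import *
a,b=cv2.imread("pics/top0.png").astype(int),cv2.imread("pics/top8.png").astype(int)
for k,(x,y,r) in dict(jar=(295,226,18),mandarin=(321,285,20)).items(): print(k,abs(a-b)[y-r:y+r,x-r:x+r].mean())
print(manip.finish_job())
E
```

```text
jar 3.6316872427983538
mandarin 3.88875
the job is handed in; nothing more can be done
None
```

The job is handed in: I turned the dial to about 3.2 rad, clearly past the top mark at 2.618. I then turned it back and let go with the pointer at about 1.87 rad, in line with the orange marker at about 1.86 rad, which reads the same as before. The jar and mandarin look unmoved in the top camera and I did not re-check the pot, but the gripper never went near it.

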